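Clear a jam of sample jars at the throat of an infeed lane

TASK

Two sample jars have jammed side by side in the mouth of the jar feeder's narrow lane. Nudge one of them back out of the throat, ease the other through into the lane, then slide the follower up behind the last jar until all three jars stand in single file, pressed snug together against the end stop, and leave them closed up like that. They are glass: keep the push gentle, stop as soon as you feel the row come home, and keep the jars standing on the deck, neither lifted nor tipped; leave the things around the feeder alone.

Things in the scene. Friction and masses are not known exactly. Their poses are not given: they have to be found in the camera images.
- feeder: jar feeder fixed to the worktop: aluminium deck 380 x 136 mm, its top (where jars stand) at z = 6 mm; x from -190 to +190 mm. x axis = feed direction, y = to its left, z up; origin on the worktop under the throat, on the centre line. Two polished 8 mm round guide rails, centre line at z = 30 mm, on posts outside them up to z = 39 mm. Deck, rails and nose: friction on glass about 0.15
- throat (a point): throat between the rails (feeder x = 0, z = 6 mm), axes as the feeder. x > 0: lane 48 mm wide inside (y = -24 to +24 mm) up to the end stop. x = 0 back to -46 mm: rails widen with smooth bends, 40 degrees to the feed direction between them; behind that a hopper 94 mm wide inside, to the rear bar at x = -174 mm. Two jars abreast cannot pass: pushed from behind they wedge harder
- follower (a joint): sliding follower on the feeder's centre line, in m: 0 = fully back (rigid stop), grows in the feed direction to 0.170. Its front face is at feeder x = value - 0.130. A felt brake gives about 4 N of drag either way, so it stays where it is left.
- follower_face (a point): centre of the flat front face of the follower's nose, 28 mm above the worktop. The nose is a grey block 42 mm wide (y), 36 mm long (back from the face), from z = 7 to 49 mm; it fits into the lane
- follower_handle (a point): middle of the black handle head on the follower, 18 mm behind the front face, 74 mm above the worktop. The head is 30 mm long in the feed direction, 18 mm wide, 10 mm high, on a stem 26 x 12 mm that rises from the nose block's top (z = 49 mm); push it from behind or pinch the head across its 18 mm
- jar_lead: glass sample jar with a screw lid, 44 mm diameter up to 46 mm, lid 40 mm diameter, 55 mm tall in all, about 0.12 kg; origin at the centre of its underside, z up. This one already stands in the lane, short of the end stop: a rigid aluminium block across the lane, top z = 44 mm, clamped anywhere with its face from feeder x = +140 to +162 mm; its place is not measured, feel for it
- jar_left: the same kind of jar (44 mm diameter, 55 mm tall), origin at the centre of its underside; one of the two jammed side by side before the throat, the one on the left seen along the feed direction (feeder +y). Fingers grip glass: a jar pushed straight ahead with a square fingertip binds on the taper, pushed along the taper it slides
- jar_right: the same kind of jar (44 mm diameter, 55 mm tall), origin at the centre of its underside; the other of the two jammed jars, on the right (feeder -y). No jar may be pressed harder than 12 N by robot, feeder or another jar
- beaker: loose bystander, a glass beaker 56 mm diameter and 69 mm high, origin at the centre of its underside
- big_jar: loose bystander, a larger sample jar with a white lid, 52 mm diameter and 62 mm high, origin at the centre of its underside
- petri: loose bystander, a petri dish 66 mm diameter and 13 mm high, origin at the centre of its underside
- wipes: loose bystander, a small carton 45 x 60 x 30 mm, origin at the centre of its underside
Not all that is in view belongs to the job. Leave any brown or turquoise look-alike of the jar_lead alone. Leave any purple look-alike of the jar_left alone.

How it is judged:
On the way, in this order (a step that is already met when the one before it is completed fails the run):
1. one of the two jammed jars has been nudged back from the throat: its centre at least 60 mm behind the throat (x of any of jar_left, jar_right in the frame of feeder below -0.06 m), for 0.2 s.
2. the first of the two jammed jars has passed the throat into the lane (x of any of jar_left, jar_right in the frame of feeder above 0 m), for 0.2 s.
3. the row has come home: pushed snug against the end stop, the three jars press on one another with more than 1.5 N (((contact force between jar_lead and jar_left above 1.5 N and contact force between jar_left and jar_right above 1.5 N) or (contact force between jar_lead and jar_right above 1.5 N and contact force between jar_right and jar_left above 1.5 N))), for 0.15 s.
At the end, for the whole second after the job is handed in: Three jars upright (0.1 rad) and still in single file in the lane (6 mm of its centre line), still closed up after the push home: gaps between neighbours under 1.5 mm, the follower's face within 2.5 mm of the last jar, the lead jar no nearer the throat than 115 mm (x of jar_lead in the frame of feeder above 0.115 m and ((horizontal distance between jar_lead and jar_left below 0.0455 m and horizontal distance between jar_left and jar_right below 0.0455 m and x of jar_right in the frame of feeder above 0.022 m and horizontal distance between jar_right and follower_face below 0.0245 m) or (horizontal distance between jar_lead and jar_right below 0.0455 m and horizontal distance between jar_right and jar_left below 0.0455 m and x of jar_left in the frame of feeder above 0.022 m and horizontal distance between jar_left and follower_face below 0.0245 m)) and y of jar_lead in the frame of feeder between -0.006 and 0.006 m and angle between each of jar_lead, jar_left, jar_right's own z axis and vertical below 0.1 rad and linear speed of each of jar_lead, jar_left, jar_right below 0.02 m/s and y of jar_left in the frame of feeder between -0.006 and 0.006 m and y of jar_right in the frame of feeder between -0.006 and 0.006 m); the robot touches nothing.
It fails at once if the robot presses a glass jar harder than 12 N (contact force between any of jar_lead, jar_left, jar_right and the fingers above 12 N or contact force between any of jar_lead, jar_left, jar_right and the arm above 12 N).
It fails at once if a glass jar is pressed harder than 12 N on the feeder (rails, end stop and follower together) or on another jar (contact force between any of jar_lead, jar_left, jar_right and feeder above 12 N or contact force between jar_lead and jar_left above 12 N or contact force between any of jar_lead, jar_left and jar_right above 12 N).
It fails at once if a jar is tipped by more than 0.3 rad (angle between any of jar_lead, jar_left, jar_right's own z axis and vertical above 0.3 rad).
It fails at once if a jar is lifted more than 12 mm off the deck (z of any of jar_lead, jar_left, jar_right in the frame of feeder above 0.018 m).
It fails at once if a bystander is moved by more than 25 mm (distance of any of beaker, big_jar, petri, wipes from where it was at the start of the episode above 0.025 m).
It also fails if it takes over 72 s, if anything falls off the work surface, if the arm or the gripper's body presses on something with over 40 N, if the wrist force passes 120 N, or if a joint passes its speed limit or range.

ROBOT

A 7-joint arm with a two-finger parallel gripper is mounted at the origin on a cart in front of the work surface, level with it; the furniture and walls round the work are solid. World frame = base frame: x ahead of the robot, y to its left, z up, the work surface at z = 0. Lengths are in m, angles in rad, forces in N, time in s.
With the tool pointing down it reaches from about 0.4 to 0.875 m from the base axis. Payload 19.3 kg.
Tool frame: the origin (TCP) lies on the centre line of the jaws, within the pads' length; the fingertips stand 8 mm ahead of it and the grasp point (between the pads) lies 11 mm behind it; z points along the fingers, y is the line along which they close (so a half turn about z gives the same grasp; the last joint's range is limited). The gripper opens to 85 mm and grips with 20 to 120 N. Pads are 22 mm wide; open, the fingers measure 114 mm over their backs; the gripper's body (76 mm by 85 mm) begins 54 mm behind the grasp point. The pads swing forward as they close: fully open they stand 13 mm farther back than shut.
Start: joints at [1.266, 0.521, -0.036, 1.599, 0.021, 1.021, -0.113], TCP at [0.145, -0.608, 0.239] pointing down, gripper open.
Joint ranges: [-2.91, 2.91], [-0.3, 2.13], [-1.5, 1.42], [0.17, 2.43], [-1.26, 4.41], [0.16, 1.93], [-2.52, 2.52]. Speed limits (rad/s): [1.89, 1.89, 2.39, 2.39, 3.01, 3.01, 3.01].

INTERFACE

Orientations are given as [roll, pitch, yaw] about the fixed x, y, z axes, in that order (R = Rz(yaw) Ry(pitch) Rx(roll)).
In Python, from workcell import status, grab_frame, camera_params, bot, search_frame, silhouettes gives the robot as it stands.
- The arm moves only by the shell command python3 -m creep 'ROWS' [FORCE]. ROWS is JSON, a list of rows, each a list of 5 numbers: the shift along the tool's x, y, z in units of 60 mm (1.0 is 60 mm), then the turn about the tool's z in units of 8 degrees (1.0 is 8 degrees), then the opening, from 0 (shut) to 1 (fully open). In form: [[x, y, z, twist, hand], ...]. A call has 1 to 5 rows; each row is the pose to reach, as a shift and turn from the pose commanded when the call began, along the tool's axes at that moment; what a row does not reach only later rows make up. A row lasts 1/8 s, in which the tool goes at most 62.5 mm and 10.7 degrees, less where a joint would pass 70% of its speed; a pose out of reach is approached as far as the arm can. A call with a gripper value outside its range is refused whole. The fingers move at their own pace and stop on an object; FORCE is the grip in N (left out, the last holds). Time passes only in rows, so rows that repeat a pose let the fingers close. It gives the time, the measured TCP pose, the force, the opening and the grip force at its end, in the units of the state.
- status.observe(): the state, without advancing time (a new reading comes with each control period).
- grab_frame(name): name is "side" or "top"; returns the picture (384x512x3 uint8, blue, green, red); there is no depth.
- camera_params(name): a dict with "K" (3x3 intrinsics, pixels), "rvec" (rotation vector, rad) and "tvec" (3), from world to camera coordinates, as OpenCV has them. Camera axes: x right, y down, z forward; pixel columns grow to the right and rows downward; lengths in m; the calibration is good to about 2 mm. A picture is of the moment at which its call begins. camera_params takes no time and is no camera call.
- bot.job_done(): hands the job in; it is judged then, once.
Trained networks look in the newest picture that a camera, given by its name, has taken for a name from the list of things; names that differ only in an ending like _2 or _b are one class to them, and where a whole thing is asked for, a point or a joint stands for the part that bears it (a point fixed in the world has none). Each returns a list of dicts, best first, with "p" (0 to 1); they miss things now and then, are a little off and sometimes report something else, mostly with a low value. They report only what shows in the picture. A call takes as long as a camera call. They do not tell look-alikes from the thing itself.
- search_frame(camera, name): "extent" ([left, top, right, bottom] as shares, 0 to 1, of the picture: columns of its width, rows of its height, round what is visible of it).
- silhouettes(camera, name): "mask" (384x512 bool, what is visible of it) and "extent" ([left, top, right, bottom] as shares, 0 to 1, of the picture: columns of its width, rows of its height, round what is visible of it).
The state is a dict: "clock": time; "qpos": joint angles; "qd": joint speeds; "joint_efforts": joint torques, N m; "position": TCP position; "tool_rot": TCP orientation; "force": force on the tool from outside, world axes, zero at the start; "moment": the same for the moment, N m; "grip_width": finger opening in m; "finger_force": force on a finger pad.
Only numpy, scipy, OpenCV 4.12 (cv2) and the standard library are available. Lean on these libraries where they do the work, as an engineer would, in place of code of your own. Each camera call takes 0.05 s, during which the arm holds its last target. There are 200 camera calls.

## Working session

There is one attempt and no reset: what is moved stays moved. The work goes in short steps, Python scripts to look and compute and a shell command to move; the robot and the scene stay as the last step left them, time stands still between calls to the robot, and variables do not carry over. Pictures are saved under pics/ and viewed, at most 10 in all, crops included, and the job is handed in when it is done.

```bash
ls; mkdir -p pics; python3 - <<'E'
from workcell import *
import cv2,numpy as np
s=status.observe();print({k:np.round(v,3).tolist() for k,v in s.items()})
for n in("side","top"):
    im=grab_frame(n);cv2.imwrite(f"pics/{n}0.png",im);p=camera_params(n);print(n,{k:np.round(v,4).tolist() for k,v in p.items()})
    for o in("feeder","follower","jar_lead","jar_left","jar_right"):
        for d in search_frame(n,o): print(n,o,round(d["p"],2),np.round(np.array(d["extent"])*[512,384,512,384],1))
E
```

```text
pics
{'clock': 0.0, 'qpos': [1.266, 0.522, -0.036, 1.6, 0.021, 1.021, -0.113], 'qd': [-0.0, -0.0, 0.002, 0.002, 0.001, -0.002, 0.001], 'joint_efforts': [-0.0, -92.712, 1.98, -36.993, 0.018, 0.008, 0.0], 'position': [0.145, -0.608, 0.239], 'tool_rot': [-3.141, 0.0, 0.235], 'force': [-0.417, 0.096, -0.051], 'moment': [-0.003, -0.012, 0.021], 'finger_force': 0.0, 'grip_width': 0.085}
side {'K': [[360.8854, 0.0, 252.029], [0.0, 360.8854, 190.9962], [0.0, 0.0, 1.0]], 'rvec': [-0.0476, -2.741, 1.5319], 'tvec': [0.5692, 0.0423, 1.0228]}
side feeder 0.89 [243.7 174.1 317.2 254.6]
side follower 0.86 [273.  202.5 294.  234.6]
side follower 0.34 [264.6 138.4 281.9 155.4]
side jar_lead 0.79 [265.4 152.3 279.2 171. ]
side jar_lead 0.71 [264.8 175.1 276.9 194.6]
side jar_lead 0.47 [199.4 152.2 212.9 170.5]
side jar_left 0.76 [291.6 263.3 309.3 294.8]
side jar_right 0.53 [282.1 198.9 298.1 219.1]
side jar_right 0.49 [251.1 144.3 265.6 156.2]
side jar_right 0.37 [292.1 161.  310.3 175.9]
top {'K': [[353.8335, 0.0, 248.0423], [0.0, 353.8335, 189.0017], [0.0, 0.0, 1.0]], 'rvec': [2.1561, -2.1425, 0.127], 'tvec': [-0.0039, 0.5554, 1.1728]}
top feeder 0.68 [188.5 177.6 304.  233.3]
top follower 0.65 [214.6 202.9 227.  216.7]
top jar_lead 0.69 [315.1 200.9 330.8 212.5]
top jar_lead 0.68 [267.4 193.3 283.3 210.4]
top jar_lead 0.49 [322.5 135.6 340.1 148.8]
top jar_left 0.57 [160.8 208.6 174.7 221.4]
top jar_left 0.49 [227.1 196.4 241.2 206.1]
```

```bash
python3 - <<'E'
import cv2,numpy as np
a=cv2.imread("pics/top0.png")[160:250,150:350];b=cv2.imread("pics/side0.png")[130:310,180:340]
cv2.imwrite("pics/a.png",cv2.resize(a,(800,360),interpolation=cv2.INTER_CUBIC))
cv2.imwrite("pics/b.png",cv2.resize(b,(533,600),interpolation=cv2.INTER_CUBIC))
E
```

```text
(no output)
```

View pics/a.png

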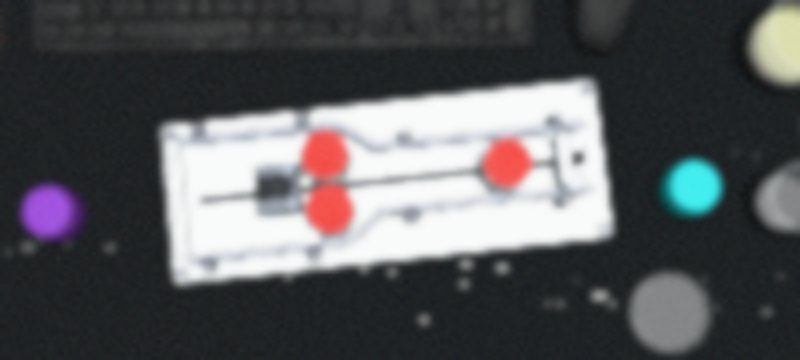

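View pics/b.png

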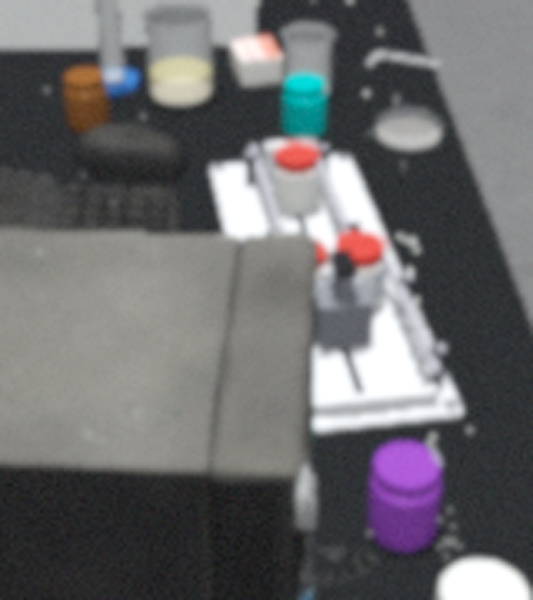

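The top picture shows the three red-lidded jars at about (231,199), (232.5,212) and (277,201). The look-alikes are the purple jar at (162,213) and the turquoise one at (323,206), which I'll leave alone. Red jars on the white deck fit the description. The feed direction points right in the image.

```bash
cat > h.py <<'E'
from workcell import *
import cv2,numpy as np
def ray(cam,uv,z):
    p=camera_params(cam);R=cv2.Rodrigues(np.array(p["rvec"],float))[0];t=np.array(p["tvec"],float).ravel();K=np.array(p["K"])
    c=-R.T@t;uv=np.atleast_2d(uv);d=np.c_[uv,np.ones(len(uv))]@np.linalg.inv(K).T@R
    return c+d*((z-c[2])/d[:,2])[:,None]
def reds(im):
    b,g,r=[im[...,i].astype(int) for i in range(3)]
    m=((r-np.maximum(b,g))>70).astype(np.uint8)
    return m
def blobs(m,a=20):
    n,l,s,c=cv2.connectedComponentsWithStats(m);return [(s[i,4],c[i]) for i in range(1,n) if s[i,4]>a]
E
python3 - <<'E'
from h import *
im=cv2.imread("pics/top0.png")
w=(im[160:250,150:350].min(2)>150).astype(np.uint8)
m=np.zeros(im.shape[:2],np.uint8);m[160:250,150:350]=w
cs,_=cv2.findContours(m,cv2.RETR_EXTERNAL,cv2.CHAIN_APPROX_NONE);c=max(cs,key=cv2.contourArea)
P=ray("top",c[:,0,:].astype(float),.006)
r=cv2.minAreaRect((P[:,:2]*1000).astype(np.float32));print("deck",r,cv2.boxPoints(r).round(1).tolist())
print("cam",camera_params("top")["tvec"])
m=reds(im)
k=cv2.morphologyEx(m,cv2.MORPH_ERODE,np.ones((3,3)))
for a,c in blobs(k,10): print(a,c,ray("top",c,.061)*1000)
m2=((im.max(2)<90)).astype(np.uint8)
for d in search_frame("top","follower_handle")[:2]:print(d["p"],np.array(d["extent"])*[512,384,512,384])
ds=silhouettes("top","feeder")
for d in ds[:1]:
  mm=d["mask"].astype(np.uint8);cs,_=cv2.findContours(mm,0,1);c=max(cs,key=cv2.contourArea);P=ray("top",c[:,0,:].astype(float),.006);print(cv2.minAreaRect((P[:,:2]*1000).astype(np.float32)))
E
```

```text
deck ((503.02880859375, 6.6239776611328125), (140.10702514648438, 382.0691223144531), 6.546760559082031) [[411.70001220703125, 188.39999389648438], [455.20001220703125, -191.1999969482422], [594.4000244140625, -175.1999969482422], [550.7999877929688, 204.39999389648438]]
cam [-0.00391221  0.55536403  1.17282371]
68 [230.80882353 198.23529412] [[520.74241793  56.57029734  61.        ]]
68 [276.33823529 200.23529412] [[514.94936328 -95.1312732   61.        ]]
70 [231.97142857 211.58571429] [[476.23838391  52.11687867  61.        ]]
0.73 [216.0128 200.7936 225.5872 215.0016]
((502.7353210449219, 3.7868804931640625), (139.78884887695312, 382.3547058105469), 7.106841564178467)
```

```bash
cat >> h.py <<'E'
O=np.array([.503,.006]);A=np.deg2rad(-83.3);EX=np.array([np.cos(A),np.sin(A)]);EY=np.array([-EX[1],EX[0]])
def f2w(x,y): return O+EX*x+EY*y
def w2f(p): d=np.asarray(p)[:2]-O; return np.array([d@EX,d@EY])
from scipy.spatial.transform import Rotation as Rn
def to(fx,fy,z,yawf=0):  # feeder mm, tcp z mm; yawf: tool-x angle from feeder y (deg)
    s=status.observe();p=np.array(s["position"]);R=Rn.from_euler("xyz",s["tool_rot"]).as_matrix()
    t=np.r_[f2w(fx/1e3,fy/1e3),z/1e3];yaw=A+np.pi/2+np.deg2rad(yawf)
    dy=(yaw-s["tool_rot"][2]+np.pi)%(2*np.pi)-np.pi
    print("to",(fx,fy,z,yawf),"units",np.round(R.T@(t-p)/.06,3),"twist",round(-np.rad2deg(dy)/8,2))
def here():
    s=status.observe();print("t",round(s["clock"],2),"feeder",np.round(w2f(s["position"])*1e3,1),"z",round(s["position"][2]*1e3,1),"F",np.round(s["force"],2),"Fx",round(float(np.array(s["force"])[:2]@EX),2),"w",round(s["grip_width"],4),"yaw",np.round(s["tool_rot"],3))
E
python3 - <<'E'
from h import *
im=cv2.imread("pics/top0.png")
for n,c in [("left",(230.8,198.2)),("lead",(276.3,200.2)),("right",(232,211.6))]: print(n,w2f(ray("top",c,.061)[0])*1e3)
print("handle",w2f(ray("top",(220.8,207.9),.079)[0])*1e3)
a=im[190:225,200:245];cv2.imwrite("pics/c.png",cv2.resize(a,None,fx=16,fy=16,interpolation=0))
here();to(60,-0,180);to(-91,0,120)
R=None
s=status.observe();M=Rn.from_euler("xyz",s["tool_rot"]).as_matrix();print(M.T@(np.array([.48,-.35,.24])-s["position"])/.06)
E
```

```text
left [-48.17194081  23.64225698]
lead [101.72253296   0.19989629]
right [-48.83485762 -21.25599654]
handle [-83.15983943  -6.44422725]
t 0.7 feeder [ 567.9 -426.8] z 239.3 F [-0.42  0.1   0.12] Fx -0.15 w 0.085 yaw [-3.142 -0.     0.235]
to (60, 0, 180, 0) units [ 8.059 -7.57   0.989] twist 0.84
to (-91, 0, 120, 0) units [  8.355 -10.069   1.989] twist 0.84
[ 6.42329367 -2.88192661 -0.01164805]
```

View pics/c.png

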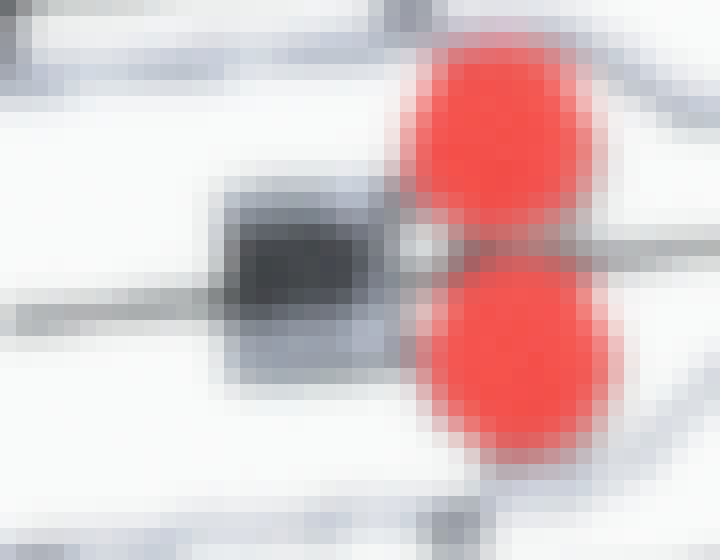

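The black head centres on about (218.3,206.4), so the handle is near feeder x = -91 and the follower value is about 0.057.

```bash
python3 -m creep '[[1,-0.4,0,0.2,0.65],[2,-0.9,0,0.4,0.65],[3,-1.3,0,0.84,0.65],[4,-1.8,0,0.84,0.65],[4.8,-2.4,0,0.84,0.65]]' && python3 -c "
from h import *
here();to(60,0,200);to(-91,0,120)"
```

```text
clock: 1.32
position: [0.3866, -0.4074, 0.2394]
tool_rot: [3.141, -0.0, 0.118]
force: [0.5, -0.8, -0.2]
grip_width: 0.0557
finger_force: 0.0
t 1.32 feeder [ 397.  -163.9] z 239.4 F [ 0.46 -0.79 -0.19] Fx 0.84 w 0.0557 yaw [ 3.141 -0.     0.118]
to (60, 0, 200, 0) units [ 2.735 -5.614  0.655] twist 0.01
to (-91, 0, 120, 0) units [ 2.736 -8.131  1.988] twist 0.01
```

```bash
python3 -m creep '[[0.5,-0.9,0,0,0.65],[1,-1.7,0,0,0.65],[1.5,-2.5,0,0,0.65],[2,-3.4,0,0,0.65],[2.5,-4.2,0.3,0,0.65]]' >/dev/null&& python3 -m creep '[[0.2,-0.9,0.3,0,0.65],[0.25,-1.8,0.6,0,0.65],[0.25,-2.7,0.9,0,0.65],[0.25,-3.5,1.4,0,0.65],[0.25,-3.9,1.7,0,0.65]]' >/dev/null; python3 -c "
from h import *
here();to(-91,-1,85)"
```

```text
t 2.58 feeder [-90.6  -1.4] z 118.3 F [ 0.83 -0.59 -0.41] Fx 0.69 w 0.0556 yaw [-3.141e+00  1.000e-03  1.200e-01]
to (-91, -1, 85, 0) units [ 0.007 -0.006  0.555] twist 0.02
```

```bash
python3 -m creep '[[0,0,0.3,0,0.65],[0,0,0.5,0,0.65],[0,0,0.5,0,0.65]]' >/dev/null; python3 -c "
from h import *
here()
im=grab_frame('side');cv2.imwrite('pics/s1.png',cv2.resize(im[130:260,220:350],(600,600),interpolation=2))
p=camera_params('side')
q=lambda x,y,z:(cv2.projectPoints(np.r_[f2w(x/1e3,y/1e3),z/1e3][None],np.array(p['rvec']),np.array(p['tvec']),np.array(p['K']),None)[0].ravel()-[220,130])*600/130
for P in [(-91,0,79),(-91,0,69),(-91-28,-11,80),(-91-28,-11,74),(-91+28,-11,80),(-91+28,-11,66)]:print(P,q(*P).round())
"
```

```text
t 2.95 feeder [-87.5  -1.2] z 88.8 F [-0.33  0.4   0.5 ] Fx -0.44 w 0.0553 yaw [3.141e+00 1.000e-03 1.170e-01]
(-91, 0, 79) [294. 354.]
(-91, 0, 69) [293. 369.]
(-119, -11, 80) [326. 380.]
(-119, -11, 74) [326. 389.]
(-63, -11, 80) [302. 322.]
(-63, -11, 66) [302. 344.]
```

View pics/s1.png

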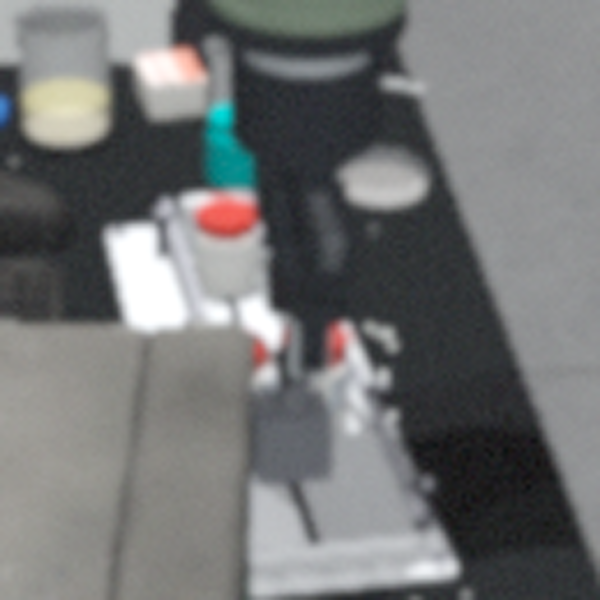

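The black rear fingertip ends near row 372 in the crop. That puts the half-open tip at about TCP height, so the stated 8 mm lead applies when the fingers are shut. I'll lower to straddle the head, then draw it back.

```bash
python3 -m creep '[[0,-0.05,0.15,0,0.65],[0,-0.05,0.28,0,0.65],[0,-0.05,0.28,0,0.65]]'; python3 -m creep '[[0,-0.15,0,0,0.65],[0,-0.3,0,0,0.65],[0,-0.45,0,0,0.65]]';python3 -c "
from h import *
here()"
```

```text
clock: 3.38
position: [0.4911, 0.0961, 0.072]
tool_rot: [3.141, 0.001, 0.118]
force: [0.1, 0.6, 0.7]
grip_width: 0.0552
finger_force: 0.0
clock: 3.75
position: [0.4884, 0.1235, 0.0727]
tool_rot: [3.141, -0.0, 0.117]
force: [2.2, -4.6, 0.2]
grip_width: 0.0555
finger_force: 2.2
t 3.75 feeder [-118.4   -0.8] z 72.7 F [ 2.23 -4.63  0.22] Fx 4.86 w 0.0555 yaw [ 3.141 -0.     0.117]
```

```bash
python3 -m creep '[[0,-0.15,0,0,0.65],[0,-0.3,0,0,0.65],[0,-0.45,0,0,0.65],[0,-0.58,0,0,0.65],[0,-0.62,0,0,0.65]]'|grep force;python3 -c "
from h import *
here();im=grab_frame('side');cv2.imwrite('pics/s2.png',im)"
```

```text
force: [1.6, -3.4, 2.0]
finger_force: 2.0
t 4.38 feeder [-155.8   -1. ] z 72.5 F [ 1.63 -3.45  2.  ] Fx 3.62 w 0.0557 yaw [-3.141 -0.     0.118]
```

```bash
python3 -m creep '[[0,0.1,0,0,0.65],[0,0.1,-0.4,0,0.65],[0,0.6,-0.7,0,0],[-0.2,1.5,-0.7,0,0],[-0.35,2.4,-0.7,0,0]]'|grep force;python3 -c "
from h import *
here();to(-2,-22,52)"
```

```text
force: [0.3, -0.2, 0.1]
finger_force: 0.0
t 5.05 feeder [ -9.5 -22.6] z 114.7 F [ 0.32 -0.25  0.11] Fx 0.28 w 0.0009 yaw [-3.141 -0.     0.118]
to (-2, -22, 52, 0) units [0.01  0.125 1.044] twist 0.01
```

```bash
python3 -m creep '[[0,0.1,0.4,0,0],[0,0.1,0.8,0,0],[0,0.1,1.02,0,0],[0,0.1,1.02,0,0]]'|grep force;python3 -c "
from h import *
here()"; python3 -m creep '[[0,-0.06,0,0,0],[0,-0.12,0,0,0],[0,-0.18,0,0,0],[0,-0.24,0,0,0],[0,-0.3,0,0,0]]'|grep force;python3 -c "
from h import *
here()"
```

```text
force: [-0.6, -0.1, -0.1]
finger_force: 0.0
t 5.55 feeder [ -5.2 -22.4] z 52.8 F [-0.55 -0.09 -0.1 ] Fx 0.02 w -0.0002 yaw [-3.141e+00  2.000e-03  1.180e-01]
force: [0.1, -1.1, 0.3]
finger_force: 0.2
t 6.17 feeder [-23.4 -21.9] z 53.4 F [ 0.12 -1.1   0.29] Fx 1.11 w 0.0 yaw [-3.142 -0.     0.118]
```

```bash
python3 -m creep '[[0,-0.12,0,0,0],[0,-0.24,0,0,0],[0,-0.36,0,0,0],[0,-0.48,0,0,0],[0,-0.6,0,0,0]]'|grep force;python3 -c "
from h import *
here()
im=grab_frame('top');cv2.imwrite('pics/t2.png',im)
for a,c in blobs(reds(im),5):print(a,c.round(1),w2f(ray('top',c,.061)[0])*1e3)
im=grab_frame('side')
for a,c in blobs(reds(im),5):print(a,c.round(1),w2f(ray('side',c,.061)[0])*1e3)
"
```

```text
force: [0.7, -0.9, 0.0]
finger_force: 0.2
t 6.8 feeder [-59.6 -21.9] z 53.3 F [ 0.73 -0.94  0.04] Fx 1.02 w 0.0 yaw [-3.142  0.     0.118]
112 [276.4 200.3] [101.89938071  -0.16811467]
13 [361.9 199.5] [384.3394341  -28.81278209]
6 [369.  198.5] [408.09967644 -28.23332124]
81 [268.7 176.5] [96.57304407  2.86450149]
105 [292.2 214.1] [-100.67652878  -20.02954428]
```

```bash
python3 -m creep '[[0,0.08,0,0,0],[0,0.08,-0.5,0,0],[0.2,0.08,-0.75,0.8,0],[0.8,-0.1,-0.75,2,0],[1.2,-0.37,-0.75,3.2,0]]'|grep force;python3 -m creep '[[0,0,0,1,0],[0,0,0,1.8,0],[0,0,0,1.8,0]]' |grep force; python3 -c "
from h import *
here();to(-82,51,52,-40)
im=grab_frame('side')
for n in ('top','side'):
  im=grab_frame(n);cv2.imwrite('pics/x_%s.png'%n,im)
  for a,c in blobs(reds(im),5):print(n,a,c.round(1),w2f(ray(n,c,.061)[0])*1e3)"
```

```text
force: [-0.3, 0.6, 0.1]
finger_force: 0.0
force: [0.2, -0.6, -0.3]
finger_force: 0.0
t 7.9 feeder [-80.8  50. ] z 98.2 F [ 0.22 -0.65 -0.31] Fx 0.67 w 0.0 yaw [ 3.141 -0.    -0.58 ]
to (-82, 51, 52, -40) units [-0.    -0.026  0.77 ] twist 0.01
top 112 [276.4 200.3] [101.89938071  -0.16811467]
top 14 [361.9 199.5] [384.33815877 -28.94171967]
side 92 [292.5 214.5] [-102.35313055  -20.35770955]
```

```bash
python3 -m creep '[[0,0,0.4,0,0],[0,0,0.77,0,0],[0,0,0.77,0,0],[0,0.08,0.77,0,0],[0,0.16,0.77,0,0]]'|grep -v rot;python3 -m creep '[[0,0.06,0,0,0],[0,0.12,0,0,0],[0,0.18,0,0,0],[0,0.24,0,0,0],[0,0.28,0,0,0]]' |grep -v rot; python3 -c "
from h import *
here()
for n in ('top','side'):
  im=grab_frame(n);cv2.imwrite('pics/y_%s.png'%n,im)
  for a,c in blobs(reds(im),5):print(n,a,c.round(1),w2f(ray(n,c,.061)[0])*1e3)"
```

```text
clock: 8.68
position: [0.5382, 0.0843, 0.053]
force: [-0.1, 0.3, -0.6]
grip_width: -0.0001
finger_force: 0.3
clock: 9.3
position: [0.5286, 0.0703, 0.0521]
force: [0.4, 0.7, 0.3]
grip_width: 0.0002
finger_force: 0.4
t 9.3 feeder [-60.9  32.9] z 52.1 F [0.36 0.75 0.31] Fx -0.7 w 0.0002 yaw [ 3.141  0.    -0.581]
top 112 [276.4 200.3] [101.89938071  -0.16811467]
top 14 [361.9 199.5] [384.33815877 -28.94171967]
side 27 [277.5 202.6] [-43.84744485   5.41406482]
side 92 [292.5 214.4] [-101.85461819  -20.47862014]
```

```bash
python3 -m creep '[[0,0.06,0,0,0],[0,0.12,0,0,0],[0,0.18,0,0,0],[0,0.23,0,0,0],[0,0.23,0,0,0]]' |grep -v rot; python3 -c "
from h import *
here()
for n in ('side',):
  im=grab_frame(n);cv2.imwrite('pics/z_%s.png'%n,im)
  for a,c in blobs(reds(im),5):print(n,a,c.round(1),w2f(ray(n,c,.061)[0])*1e3)"
```

```text
clock: 10.02
position: [0.521, 0.0587, 0.0521]
force: [0.1, -0.2, -0.5]
grip_width: -0.0001
finger_force: 0.0
t 10.03 feeder [-50.3  24. ] z 52.1 F [ 0.06 -0.17 -0.47] Fx 0.18 w -0.0001 yaw [ 3.141  0.    -0.581]
side 40 [279.3 200.2] [-33.30782465  -1.53547287]
side 93 [292.6 214.4] [-102.07261903  -20.76721868]
```

```bash
python3 -m creep '[[0,-0.12,0,0,0],[0,-0.12,-0.5,1,0],[0,-0.12,-0.7,2.3,0],[0,-0.12,-0.7,3.6,0],[0,-0.12,-0.7,4.9,0]]'|grep force;python3 -m creep '[[0,0,0,1.35,0],[0,0,0,1.35,0]]' |grep force; python3 -c "
from h import *
here();to(-59,1,52,-90);print(status.observe()['qpos'])
for n in ('top','side'):
  im=grab_frame(n);cv2.imwrite('pics/w_%s.png'%n,im)
  for a,c in blobs(reds(im),5):print(n,a,c.round(1),w2f(ray(n,c,.061)[0])*1e3)"
```

```text
force: [-1.2, -0.2, -2.5]
finger_force: 0.0
force: [0.4, 0.4, -0.3]
finger_force: 0.0
t 10.95 feeder [-57.  29.] z 93.6 F [ 0.36  0.4  -0.31] Fx -0.35 w -0.0001 yaw [ 3.141e+00 -3.000e-03 -1.450e+00]
to (-59, 1, 52, -90) units [-0.038  0.466  0.694] twist 0.03
[-0.7723537   0.75176271  0.78282476  1.99348891 -0.79590508  0.73468605
 -2.51595542]
top 112 [276.4 200.3] [101.89938071  -0.16811467]
top 88 [239.6 204.2] [-21.27307604   0.47968074]
top 15 [361.9 199.4] [384.40411675 -28.61345574]
top 6 [369.  198.5] [408.09967644 -28.23332124]
side 77 [278.2 199.4] [-29.14199644   0.67252213]
side 96 [292.3 214.4] [-101.88153482  -19.94437762]
```

Joint 7 is close to its limit here, so I'll take the same alignment from the other side, turning back 180°.

```bash
python3 -m creep '[[0,0,0,-1.3,0],[0,0,0,-2.6,0],[0,0,0,-3.9,0],[0,0,0,-5.2,0],[0,0,0,-6.5,0]]'|grep force;python3 -m creep '[[0,0,0,-1.3,0],[0,0,0,-2.6,0],[0,0,0,-3.9,0],[0,0,0,-5.2,0],[0,0,0,-6.5,0]]'|grep force;python3 -m creep '[[0,0,0,-1.3,0],[0,0,0,-2.6,0],[0,0,0,-3.9,0],[0,0,0,-5.2,0],[0,0,0,-6.5,0]]'|grep force;  python3 -c "
from h import *
here();to(-59,1,95,90);print(status.observe()['qpos'])"
```

```text
force: [0.6, -0.1, 0.2]
finger_force: 0.0
force: [0.2, 0.0, -0.3]
finger_force: 0.0
force: [0.5, -0.4, 0.6]
finger_force: 0.0
t 12.93 feeder [-56.2  30.1] z 95.5 F [ 0.48 -0.45  0.58] Fx 0.5 w -0.0003 yaw [ 3.138e+00 -3.000e-03  1.280e+00]
to (-59, 1, 95, 90) units [-0.15  -0.463  0.006] twist -2.92
[-0.26592979  0.58003808  0.0421726   1.96943072 -0.04294873  0.58836956
 -0.48631273]
```

```bash
python3 -m creep '[[-0.05,-0.15,0,-1.3,0],[-0.1,-0.35,0,-2.6,0],[-0.15,-0.46,0,-2.9,0],[-0.15,-0.46,0,-2.9,0]]'|grep force;  python3 -c "
from h import *
here();to(-59,1,52,90)"
```

```text
force: [0.1, 0.1, -0.1]
finger_force: 0.0
t 13.43 feeder [-58.8   0.4] z 94.8 F [ 0.12  0.06 -0.06] Fx -0.05 w 0.0001 yaw [ 3.140e+00 -1.000e-03  1.672e+00]
to (-59, 1, 52, 90) units [0.003 0.009 0.714] twist -0.11
```

```bash
python3 -m creep '[[0,0,0.4,0,0],[0,0,0.71,0,0],[0,0,0.71,0,0],[-0.08,0,0.71,0,0],[-0.14,0,0.71,0,0]]'|grep -v rot;python3 -m creep '[[-0.06,0,0,0,0],[-0.12,0,0,0,0],[-0.18,0,0,0,0],[-0.24,0,0,0,0],[-0.3,0,0,0,0]]' |grep force; python3 -c "
from h import *
here()
for n in ('top','side'):
  im=grab_frame(n)
  for a,c in blobs(reds(im),5):print(n,a,c.round(1),w2f(ray(n,c,.061)[0])*1e3)"
```

```text
clock: 14.05
position: [0.4975, 0.0559, 0.0523]
force: [0.2, -0.2, -0.8]
grip_width: -0.0
finger_force: 0.2
force: [-0.5, 1.3, -0.0]
finger_force: 0.3
t 14.68 feeder [-32.4  -0.4] z 51.5 F [-0.51  1.35 -0.05] Fx -1.4 w 0.0001 yaw [-3.142 -0.     1.674]
top 112 [276.4 200.3] [101.89938071  -0.16811467]
top 14 [361.9 199.4] [384.37408516 -28.70600122]
side 14 [266.3 178.4] [86.96047756 11.82412288]
side 18 [271.2 195.4] [-6.58162443 15.01451724]
side 99 [292.6 214.4] [-102.07485065  -20.6194506 ]
```

Jar is at about 0; I'll push on to about +35.

```bash
python3 -m creep '[[-0.12,0,0,0,0],[-0.24,0,0,0,0],[-0.36,0,0,0,0],[-0.48,0,0,0,0],[-0.58,0,0,0,0]]' |grep force; python3 -c "
from h import *
here()";python3 -m creep '[[0.1,0,0,0,0],[0.15,0,-0.4,0,0],[0.3,0,-0.8,0,0],[1,0.9,-0.8,0,0],[1.7,1.1,-0.8,0,0]]' |grep force; python3 -c "
from h import *
here();to(-98,-60,90,90)
for n in ('top','side'):
  im=grab_frame(n)
  for a,c in blobs(reds(im),5):print(n,a,c.round(1),w2f(ray(n,c,.061)[0])*1e3)"
```

```text
force: [-0.5, -0.1, 0.4]
finger_force: 0.2
t 15.4 feeder [ 2.7 -0.9] z 51.5 F [-0.49 -0.07  0.44] Fx 0.02 w 0.0001 yaw [-3.142  0.     1.674]
force: [-0.2, 0.3, -0.6]
finger_force: 0.0
t 16.02 feeder [-100.4   68.7] z 100.0 F [-0.19  0.3  -0.6 ] Fx -0.32 w -0.0 yaw [ 3.139 -0.     1.673]
to (-98, -60, 90, 90) units [-0.072 -2.145  0.163] twist -0.1
top 112 [276.4 200.3] [101.89938071  -0.16811467]
top 112 [256.5 202.4] [35.4832614   0.26723183]
top 13 [361.9 199.5] [384.3394341  -28.81278209]
side 16 [270.6 177.9] [87.28035179 -0.89410721]
side 29 [275.9 189.1] [23.24612158 -3.71788553]
side 103 [292.2 213.9] [-99.97134751 -20.30871001]
```

```bash
python3 -m creep '[[0,-0.9,0,0,0],[0,-1.6,0,0,0],[0,-2.27,0,0,0],[0,-2.27,0.4,0,0],[0,-2.27,0.8,0,0]]' |grep force; python3 -c "
from h import *
here();to(-98,-67,52,90)
for n in ('top','side'):
  im=grab_frame(n)
  for a,c in blobs(reds(im),5):print(n,a,c.round(1),w2f(ray(n,c,.061)[0])*1e3)"
```

```text
force: [1.6, 0.3, -0.8]
finger_force: 0.0
t 16.75 feeder [-101.3  -69.7] z 51.4 F [ 1.55  0.25 -0.85] Fx -0.07 w 0.0005 yaw [ 3.14  -0.     1.675]
to (-98, -67, 52, 90) units [-0.055  0.046 -0.01 ] twist -0.09
top 112 [276.4 200.3] [101.89938071  -0.16811467]
top 112 [256.5 202.4] [35.4832614   0.26723183]
top 15 [361.9 199.4] [384.40411675 -28.61345574]
side 81 [268.7 176.5] [96.57304407  2.86450149]
side 97 [272.2 187.9] [31.03220955  5.1589323 ]
side 111 [291.8 213.9] [-99.80848081 -19.20392006]
```

```bash
python3 -m creep '[[-0.08,0.1,0,0,0],[-0.08,0.22,0,0,0],[-0.08,0.34,0,0,0],[-0.08,0.45,0,0,0],[-0.08,0.55,0,0,0]]' |grep force; python3 -m creep '[[0,0,0,0,0]]' |grep force; python3 -c "
from h import *
here()";python3 -m creep '[[0,-0.15,0,0,0],[0,-0.15,-0.4,0,0],[0,-0.3,-0.8,0,0],[0.4,-1.1,-0.8,0,0],[0.8,-1.8,-0.8,0,0]]' |grep force; python3 -c "
from h import *
here()
for n in ('top','side'):
  im=grab_frame(n);cv2.imwrite('pics/v_%s.png'%n,im)
  for a,c in blobs(reds(im),5):print(n,a,c.round(1),w2f(ray(n,c,.061)[0])*1e3)
cv2.imwrite('pics/v.png',cv2.resize(cv2.imread('pics/v_top.png')[160:250,150:350],(800,360),interpolation=2))"
```

```text
force: [-0.3, -1.0, -0.5]
finger_force: 0.3
force: [-0.6, -1.3, -0.1]
finger_force: 0.0
t 17.6 feeder [-95.6 -36.3] z 51.5 F [-0.59 -1.3  -0.07] Fx 1.22 w -0.0002 yaw [ 3.141 -0.     1.674]
force: [0.5, 2.2, 0.1]
finger_force: 0.0
t 18.23 feeder [-145.  -146.2] z 99.7 F [0.48 2.21 0.15] Fx -2.14 w 0.0002 yaw [ 3.142 -0.     1.673]
top 112 [276.4 200.3] [101.89938071  -0.16811467]
top 110 [256.5 202.3] [35.33564186  0.5662037 ]
top 14 [361.9 199.5] [384.33815877 -28.94171967]
top 106 [217.8 207.6] [-94.57004243  -2.93154469]
side 81 [268.7 176.5] [96.57304407  2.86450149]
side 97 [272.2 187.9] [31.03220955  5.1589323 ]
side 107 [283.3 214.2] [-97.60168752   1.77817317]
```

View pics/v.png

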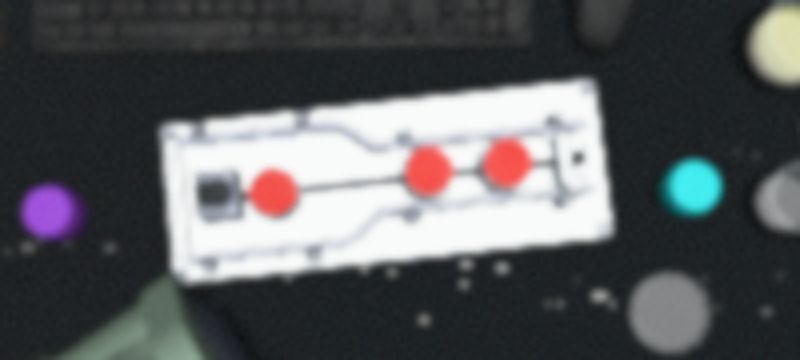

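All three jars are on the centre line, with red lids at crop (272,192), (427,171) and (507,163). The follower head is behind them at (215,193). Next I'll push the follower from behind.

```bash
python3 -m creep '[[0.7,0.4,0,0,0],[0.7,1.2,0,0,0],[0.65,2.0,0,0,0],[0.65,2.43,0,0,0],[0.65,2.43,0.42,0,0]]' |grep force; python3 -c "
from h import *
here();to(-180,0,74,90);print(w2f(ray('top',(203.4,208),.079)[0]))"
```

```text
force: [0.0, 0.4, -1.0]
finger_force: 0.0
t 18.95 feeder [-181.7    4.4] z 74.8 F [ 0.    0.43 -0.96] Fx -0.43 w 0.0003 yaw [ 3.138e+00 -1.000e-03  1.673e+00]
to (-180, 0, 74, 90) units [-0.029 -0.073  0.013] twist -0.11
[-0.13988002 -0.00046779]
```

```bash
python3 -m creep '[[-0.1,-0.07,0,0,0],[-0.2,-0.07,0,0,0],[-0.28,-0.07,0,0,0],[-0.36,-0.07,0,0,0],[-0.44,-0.07,0,0,0]]' |grep force; python3 -c "
from h import *
here()"
python3 -m creep '[[-0.1,0,0,0,0],[-0.2,0,0,0,0],[-0.3,0,0,0,0],[-0.4,0,0,0,0],[-0.5,0,0,0,0]]' |grep force; python3 -c "
from h import *
here()
for n in ('top','side'):
  im=grab_frame(n)
  for a,c in blobs(reds(im),5):print(n,a,c.round(1),w2f(ray(n,c,.061)[0])*1e3)"
```

```text
force: [-3.4, 4.8, 2.0]
finger_force: 2.3
t 19.57 feeder [-155.9   -2.3] z 74.9 F [-3.45  4.84  2.03] Fx -5.21 w -0.0 yaw [ 3.141e+00 -1.000e-03  1.675e+00]
force: [-0.4, 4.7, 3.8]
finger_force: 2.3
t 20.2 feeder [-125.5   -2.4] z 74.7 F [-0.37  4.69  3.81] Fx -4.7 w 0.0002 yaw [ 3.141 -0.     1.674]
top 112 [276.4 200.3] [101.89938071  -0.16811467]
top 112 [256.5 202.4] [35.4832614   0.26723183]
top 9 [363.3 199.1] [389.15391398 -28.17316642]
top 6 [369.  198.5] [408.09967644 -28.23332124]
top 108 [228.  206.5] [-60.29419369  -2.85539052]
side 68 [267.8 176.4] [97.82876253  5.25418234]
side 21 [274.1 189.5] [22.12195409  1.47989954]
side 26 [277.1 208.3] [-69.69888374  11.77739882]
```

```bash

python3 -m creep '[[-0.1,0,0,0,0],[-0.2,0,0,0,0],[-0.3,0,0,0,0],[-0.4,0,0,0,0],[-0.48,0,0,0,0]]' |grep force; python3 -c "
from h import *
here()"
python3 -m creep '[[-0.07,0,0,0,0],[-0.14,0,0,0,0],[-0.21,0,0,0,0],[-0.28,0,0,0,0],[-0.33,0,0,0,0]]' |grep force; python3 -c "
from h import *
here()
for n in ('top',):
  im=grab_frame(n)
  for a,c in blobs(reds(im),5):print(n,a,c.round(1),w2f(ray(n,c,.061)[0])*1e3)"
```

```text
force: [3.1, 5.5, 1.9]
finger_force: 2.3
t 20.93 feeder [-96.4  -2.8] z 74.4 F [3.07 5.45 1.9 ] Fx -5.06 w -0.0001 yaw [ 3.141 -0.     1.674]
force: [2.0, 5.1, 1.6]
finger_force: 2.2
t 21.55 feeder [-76.7  -3.1] z 74.3 F [2.02 5.07 1.57] Fx -4.8 w 0.0003 yaw [ 3.141 -0.     1.674]
top 112 [276.4 200.3] [101.89938071  -0.16811467]
top 111 [256.5 202.3] [35.4581916   0.44028427]
top 100 [243.4 204.7] [-8.83720403 -2.53820313]
top 9 [363.3 199.1] [389.15391398 -28.17316642]
```

```bash

python3 -m creep '[[-0.05,0,0,0,0],[-0.1,0,0,0,0],[-0.15,0,0,0,0],[-0.2,0,0,0,0],[-0.25,0,0,0,0]]' |grep force; python3 -c "
from h import *
here()"
python3 -m creep '[[-0.03,0,0,0,0],[-0.06,0,0,0,0],[-0.09,0,0,0,0],[-0.12,0,0,0,0],[-0.15,0,0,0,0]]' |grep force; python3 -c "
from h import *
here()
for n in ('top',):
  im=grab_frame(n)
  for a,c in blobs(reds(im),5):print(n,a,c.round(1),w2f(ray(n,c,.061)[0])*1e3)"
```

```text
force: [2.5, 4.6, 0.6]
finger_force: 2.5
t 22.23 feeder [-62.   -3.3] z 74.3 F [2.47 4.65 0.56] Fx -4.33 w 0.0002 yaw [ 3.141 -0.     1.674]
force: [2.9, 5.3, -0.3]
finger_force: 2.4
t 22.85 feeder [-53.1  -3.3] z 74.4 F [ 2.91  5.32 -0.32] Fx -4.95 w 0.0 yaw [ 3.141 -0.     1.674]
top 300 [265.2 201.5] [64.62202108  0.07441162]
top 14 [361.9 199.5] [384.33815877 -28.94171967]
```

```bash

python3 -m creep '[[-0.025,0,0,0,0],[-0.05,0,0,0,0],[-0.075,0,0,0,0],[-0.1,0,0,0,0],[-0.125,0,0,0,0]]' |grep force;
python3 -m creep '[[-0.02,0,0,0,0],[-0.04,0,0,0,0],[-0.06,0,0,0,0],[-0.08,0,0,0,0],[-0.09,0,0,0,0]]' |grep force; python3 -c "
from h import *
here()
for n in ('top',):
  im=grab_frame(n)
  for a,c in blobs(reds(im),5):print(n,a,c.round(1),w2f(ray(n,c,.061)[0])*1e3)"
```

```text
force: [2.7, 5.2, 0.8]
finger_force: 2.6
force: [2.5, 5.3, 0.1]
finger_force: 2.6
t 24.15 feeder [-40.2  -3.5] z 74.4 F [2.53 5.33 0.08] Fx -5.0 w 0.0004 yaw [ 3.141 -0.     1.674]
top 278 [270.  200.8] [80.60700258  0.47924431]
top 14 [361.9 199.5] [384.33815877 -28.94171967]
top 6 [369.  198.5] [408.09967644 -28.23332124]
```

```bash

python3 -m creep '[[-0.012,0,0,0,0],[-0.024,0,0,0,0],[-0.036,0,0,0,0],[-0.048,0,0,0,0]]' |grep force; python3 -c "
from h import *
here()"
```

```text
force: [2.9, 5.9, 0.4]
finger_force: 2.6
t 24.7 feeder [-37.4  -3.6] z 74.3 F [2.9  5.91 0.41] Fx -5.54 w 0.0001 yaw [ 3.141 -0.     1.674]
```

```bash
cat > ck.py <<'E'
from h import *
here();f=float(np.array(status.observe()["force"])[:2]@EX)
raise SystemExit(f<-6.8)
E
m(){ python3 ck.py; }
python3 -m creep '[[-0.01,0,0,0,0],[-0.02,0,0,0,0],[-0.03,0,0,0,0]]' >/dev/null; m &&
python3 -m creep '[[-0.01,0,0,0,0],[-0.02,0,0,0,0],[-0.03,0,0,0,0]]' >/dev/null && m &&
python3 -m creep '[[-0.01,0,0,0,0],[-0.02,0,0,0,0],[-0.03,0,0,0,0]]' >/dev/null && m &&
python3 -m creep '[[-0.01,0,0,0,0],[-0.02,0,0,0,0],[-0.03,0,0,0,0]]' >/dev/null && m &&
python3 -m creep '[[-0.01,0,0,0,0],[-0.02,0,0,0,0],[-0.03,0,0,0,0]]' >/dev/null && m
```

```text
t 25.07 feeder [-35.6  -3.6] z 74.4 F [4.35 6.05 1.55] Fx -5.5 w 0.0001 yaw [ 3.141 -0.     1.674]
t 25.45 feeder [-33.8  -3.6] z 74.4 F [3.21 5.96 0.32] Fx -5.54 w -0.0006 yaw [ 3.141 -0.     1.674]
t 25.82 feeder [-32.   -3.6] z 74.4 F [ 3.96  5.83 -0.09] Fx -5.32 w 0.0001 yaw [ 3.141 -0.     1.675]
t 26.2 feeder [-30.2  -3.6] z 74.4 F [2.59 5.79 0.04] Fx -5.45 w -0.0 yaw [ 3.141 -0.     1.675]
t 26.57 feeder [-28.5  -3.6] z 74.4 F [2.93 7.57 1.22] Fx -7.18 w -0.0003 yaw [ 3.141 -0.     1.675]
```

```bash
python3 -m creep '[[0,0,0,0,0]]' >/dev/null; python3 ck.py; python3 -m creep '[[-0.004,0,0,0,0]]' >/dev/null; python3 ck.py
```

```text
t 26.7 feeder [-28.5  -3.7] z 74.3 F [2.87 6.93 1.23] Fx -6.55 w 0.0001 yaw [ 3.141 -0.     1.675]
t 26.82 feeder [-28.5  -3.7] z 74.4 F [3.61 8.09 0.54] Fx -7.61 w -0.0004 yaw [ 3.141e+00 -1.000e-03  1.675e+00]
```

```bash
python3 -m creep '[[-0.004,0,0,0,0],[-0.004,0,0,0,0]]' >/dev/null; python3 ck.py; python3 -m creep '[[-0.003,0,0,0,0],[-0.003,0,0,0,0]]' >/dev/null; python3 ck.py
python3 -c "
from h import *
im=grab_frame('top');cv2.imwrite('pics/e.png',im)
for d in search_frame('top','jar_lead')[:4]:print(round(d['p'],2),np.array(d['extent'])*[512,384,512,384])
m=reds(im);k=cv2.erode(m,np.ones((3,3)))
for a,c in blobs(k,5):print(a,w2f(ray('top',c,.061)[0])*1e3)"
```

```text
t 27.07 feeder [-28.4  -3.7] z 74.4 F [2.09 9.33 1.09] Fx -9.02 w -0.0001 yaw [ 3.141e+00 -1.000e-03  1.675e+00]
t 27.32 feeder [-28.4  -3.7] z 74.4 F [2.02 9.84 0.47] Fx -9.54 w -0.0 yaw [ 3.141e+00 -1.000e-03  1.675e+00]
0.64 [317.696  198.912  330.3936 214.0032]
0.59 [278.1184 194.3808 288.3072 207.7824]
0.47 [321.792  137.3184 338.688  151.4112]
0.24 [350.6176 185.7024 372.3776 207.0912]
160 [99.71502832  0.73888712]
```

The row is home: the position has stopped at -28.4 and the row force is about 4.5 N. Backing off now.

```bash
python3 -m creep '[[0.02,0,0,0,0],[0.15,0,0,0,0],[0.4,0,0,0,0],[0.5,0,-0.6,0,0],[1.0,-0.5,-1.2,0,0]]' |grep force; python3 -m creep '[[0.3,-0.9,-0.2,0,0],[0.5,-1.8,-0.4,0,0],[0.5,-2.4,-0.4,0,0],[0.5,-2.4,-0.4,0,0]]' |grep force; python3 -c "
from h import *
here()
im=grab_frame('top');cv2.imwrite('pics/f.png',cv2.resize(im[160:250,150:350],(800,360),interpolation=2))
for t in (60,80,100,120):
  g=im.astype(int);m=((g[...,2]-g[...,:2].max(2))>t).astype(np.uint8)
  print([ (int(a),(w2f(ray('top',c,.061)[0])*1e3).round(1)) for a,c in blobs(m,15)])"
```

```text
force: [-0.3, 2.7, 1.1]
finger_force: 0.0
force: [1.4, -0.3, -0.7]
finger_force: 0.0
t 28.55 feeder [-120.4 -178.9] z 170.6 F [ 1.4  -0.32 -0.69] Fx 0.48 w -0.0001 yaw [-3.141  0.     1.676]
[(367, array([80.8,  0.2])), (50, array([389.3, -27.2]))]
[(335, array([80.3,  0.4]))]
[(99, array([80.9,  2.5])), (100, array([124.3,  -0.4])), (97, array([37. , -2.1]))]
[(87, array([124.6,  -0.2])), (87, array([80.5,  1.8])), (87, array([36.7, -1.8]))]
```

View pics/f.png

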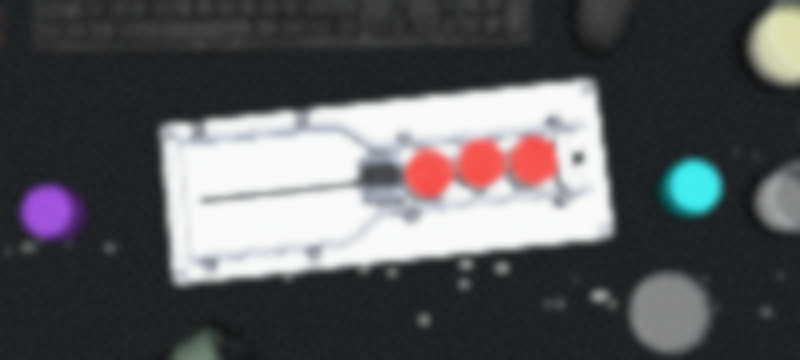

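The red lids stand in single file at crop (430,173), (481,163) and (533,159), about 44 mm apart and against the stop. The nose is right behind the last jar.

```bash
python3 -c "
from workcell import *
print(bot.job_done())"
```

```text
the job is handed in; nothing more can be done
None
```

The three jars stand in single file against the end stop with the follower closed up behind the last one, the arm is clear, and the job was handed in at about 28.6 s; no verdict came back.

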